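# Fit the splash guard and bring the whisk in through its opening

### The job

Get the mixing bowl ready for cream that someone else is about to pour: set the splash guard on the bowl so that it sits down in the rim, level all round, and let go of it. Then pick up the flat whisk by its handle, pass it wire head first and on a slant through the opening in the guard, and hold it with its tip over the middle of the bowl, about a finger's breadth off the bottom, touching neither bowl nor guard. Finish while still holding it there, with the bowl standing where it stood and the glass and the low cup at the back left alone.

Things in the scene. Friction and masses are not known exactly. Their poses are not given: they have to be found in the camera images.
- mixing_bowl: Steel mixing bowl, loose, upright and empty on the worktop between guard and whisk, about 0.8 kg: 210 mm over the rim, 80 mm high. Origin at the centre of its underside, z up; its inner floor is 6 mm above the origin and flat out to 58 mm from the axis. The mouth is 200 mm wide; the wall is nearly upright for the top 20 mm.
- splash_guard: Round grey plastic guard, loose, 0.22 kg, right way up left or right of the bowl. Disc 217 mm wide, 4 mm thick, its underside 10 mm above the origin; below it a ring spigot 194 mm wide, 10 mm deep, chamfered, fits the bowl's mouth (3 mm clearance) and the disc rests on the rim. Origin: centre of the spigot's underside, z up; seated, it is 70 mm above the bowl's origin. Opening on its +x side.
- guard_opening (a point): Centre of the guard's opening at the disc's top, 61 mm from the guard's centre along its +x axis and 14 mm above its origin; axes as the guard's. The opening is a rounded rectangle 42 mm along x (radially, from 40 to 82 mm from the centre) and 62 mm along y, corner radius 15 mm, with a collar 5 mm high round it.
- flat_whisk: Flat (roux) whisk, loose, 0.11 kg, lying flat beside the bowl opposite the guard, wire head nearer the robot: 270 mm along x. Origin on its underside below the head; tip at x = -45 mm; head loops 46 mm wide (y), 5 mm thick up to x = 50 mm, then a narrow neck; black handle x = 96 to 225 mm, 20 mm wide (y), 15 mm thick (z), z up as it lies. Balance point near x = 120 mm.
- whisk_tip (a point): Middle of the foremost end of the whisk's wire head, at (-45, 0, 4) mm in the whisk's frame; axes as the whisk's.
- whisk_handle (a point): Centre of the whisk's handle where it is best held, at (160, 0, 7.5) mm in the whisk's frame, 205 mm from the tip.
- glass: Bystander: plain drinking glass, 84 mm wide, 92 mm high, at the back of the worktop, between the white kettle and the canister. Origin at the centre of its foot.
- low_mug: Bystander: low white cup with a handle, 63 x 88 mm, 52 mm high, at the back, right of the canister. Origin at the centre of its underside.
- guard_grip (a point): Top centre of the finger grip across the guard's middle, 49 mm above the guard's origin; axes as the guard's. The grip is 14 mm thick along x, 62 mm long along y, and free for 30 mm below its top.

How it is judged (in metres and radians):
On the way, in this order (a step that is already met when the one before it is completed fails the run):
1. the splash guard sits in the bowl's rim, level and let go, with the whisk still outside (horizontal distance between splash_guard and mixing_bowl below 0.008 m and z of splash_guard in the frame of mixing_bowl between 0.067 and 0.073 m and angle between the z axis of splash_guard and the z axis of mixing_bowl, either way round below 0.035 rad and contact force between splash_guard and the fingers below 0.1 N and horizontal distance between whisk_tip and mixing_bowl above 0.11 m), for 0.2 s.
2. the whisk's tip has passed down through the guard's opening (z of whisk_tip in the frame of guard_opening between -0.08 and -0.012 m and horizontal distance between whisk_tip and mixing_bowl below 0.09 m), for 0.1 s.
At the end, for the whole second after the job is handed in: Guard sits in the rim: centred within 8 mm, within 3 mm of its seated height, level within 2 degrees, untouched by the robot. Whisk held still in the fingers through the opening, touching neither guard nor bowl, tip within 25 mm of the bowl's axis and 6 to 40 mm above the inner floor (horizontal distance between splash_guard and mixing_bowl below 0.008 m and z of splash_guard in the frame of mixing_bowl between 0.067 and 0.073 m and angle between the z axis of splash_guard and the z axis of mixing_bowl, either way round below 0.035 rad and angle between mixing_bowl's own z axis and vertical below 0.05 rad and horizontal distance between whisk_tip and mixing_bowl below 0.025 m and z of whisk_tip in the frame of mixing_bowl between 0.012 and 0.046 m and contact force between flat_whisk and mixing_bowl below 0.05 N and contact force between each of flat_whisk, the arm, the fingers and splash_guard below 0.05 N and contact force between the fingers and flat_whisk above 1 N and linear speed of flat_whisk below 0.02 m/s); the arm keeps its last pose, push and grip.
It fails at once if the bowl is shoved more than 40 mm from where it stood (distance of mixing_bowl from where it was at the start of the episode above 0.04 m).
It fails at once if the glass or the cup is shifted by more than 25 mm (distance of any of glass, low_mug from where it was at the start of the episode above 0.025 m).
It also fails if it takes over 64 s, if anything falls off the work surface, if the arm or the gripper's body presses on something with over 40 N, if the wrist force passes 120 N, or if a joint passes its speed limit or range.

### The arm

A 7-joint arm with a two-finger parallel gripper is mounted at the origin on a cart in front of the work surface, level with it; the furniture and walls round the work are solid. World frame = base frame: x ahead of the robot, y to its left, z up, the work surface at z = 0. Lengths are in mm, angles in rad, forces in N, time in s.
With the tool pointing down it reaches from about 400 to 925 mm from the base axis. Payload 5.6 kg.
Tool frame: the origin (TCP) lies between the finger pads; the fingertips stand 8 mm ahead of it and the grasp point (between the pads) lies 11 mm behind it; z points along the fingers, y is the line along which they close (so a half turn about z gives the same grasp; the last joint's range is limited). The gripper opens to 85 mm and grips with 20 to 120 N. Pads are 22 mm wide; open, the fingers measure 114 mm over their backs; the gripper's body (76 mm by 85 mm) begins 54 mm behind the grasp point. The pads swing forward as they close: fully open they stand 13 mm farther back than shut.
Start: joints at [-1.327, 0.468, -0.012, 1.603, 0.006, 1.071, -0.056], TCP at [183.915, 623.445, 239.29] pointing down, gripper open.
Joint ranges: [-2.53, 2.53], [-0.31, 2.02], [-1.57, 1.55], [0.28, 2.44], [-1.29, 4.43], [0.15, 1.84], [-2.92, 2.92]. Speed limits (rad/s): [2.57, 2.57, 3.14, 3.14, 3.14, 3.14, 3.14].

### API

Orientations are given as a unit quaternion [w, x, y, z].
In Python, from rig import * gives the robot as it stands.
- The arm moves only by the shell command python3 -m inch 'ROWS'. ROWS is JSON, a list that holds one entry, the list of rows, each a list of 7 numbers: the turn, a rotation vector about the tool's x, y, z scaled (see below), then the shift along the tool's x, y, z scaled (see below), then the closure, from 0 (fully open) to 1 (shut). In form: [[[ax, ay, az, x, y, z, jaw], ...]]. A call has 1 to 10 rows; each row is the pose to reach, as a shift and turn from the pose commanded when the call began, along the tool's axes at that moment, turning the shorter way round; what a row does not reach only later rows make up. The controller multiplies each number of a shift by 250 mm and each number of a turn by 180 degrees. A row lasts 1/10 s, in which the tool goes at most 50 mm and 8.59 degrees, less where a joint would pass 70% of its speed; a pose out of reach is approached as far as the arm can. A call with a number of a shift or a turn outside -1 to 1 is refused whole. A call with a gripper value outside its range is refused whole. The fingers move at their own pace and stop on an object; the grip force is fixed at half the most. Time passes only in rows, so rows that repeat a pose let the fingers close. It gives the time, the measured TCP pose, the force, the opening and the grip force at its end, in the units of the state.
- get_state(): the state, without advancing time (a new reading comes with each control period).
- get_image(name): name is "side" or "top" or "wrist"; returns a dict with "image" (480x640x3 uint8, red, green, blue), "vertical_fov" (degrees; the focal length in pixels is half the picture's height over the tangent of half this angle, whatever the lens; pixels are square), "cx", "cy" (the principal point, pixels), "world_to_cam" (4x4, takes a point from world to camera coordinates); the wrist camera has in their place "T_tool_cam" (4x4, takes a point from camera to tool coordinates, whose origin is the TCP and whose axes are the flange's). Camera axes: x right, y up, looking along -z (the intrinsics and any distortion apply to the point x, -y, -z); pixel columns grow to the right and rows downward; lengths in mm; the calibration is good to about 2 mm. The wrist camera is an equidistant fisheye: a pixel r from the principal point sees the ray r / f radians off the axis. A picture is of the moment at which its call begins: read the wrist's pose just before it. There is no depth.
- hand_in(): hands the job in; it is judged then, once.
The state is a dict: "time_s": time; "joint_pos": joint angles; "joint_velocities": joint speeds; "joint_torque": joint torques, N m; "tool_pos": TCP position; "eef_rot": TCP orientation; "force": force on the tool from outside, world axes, zero at the start; "moment": the same for the moment, N m; "opening": finger opening in mm; "finger_force": force on a finger pad.
Only numpy, scipy, OpenCV 4.12 (cv2) and the standard library are available. Lean on these libraries where they do the work, as an engineer would, in place of code of your own. Each camera call takes 0.05 s, during which the arm holds its last target. There are 200 camera calls.

## Working session

There is one attempt and no reset: what is moved stays moved. The work goes in short steps, Python scripts to look and compute and a shell command to move; the robot and the scene stay as the last step left them, time stands still between calls to the robot, and variables do not carry over. Pictures are saved under pics/ and viewed, at most 12 in all, crops included, and the job is handed in when it is done.

```bash
mkdir -p pics; ls; python3 - <<'E'
from rig import *
import cv2, numpy as np
s=get_state(); print(s)
for n in ("side","top"):
    d=get_image(n); cv2.imwrite(f"pics/{n}0.png",d["image"][:,:,::-1]); print(n,d["vertical_fov"],d["cx"],d["cy"],np.round(d["world_to_cam"],3).tolist())
E
```

```text
pics
{'time_s': 0.0, 'joint_pos': array([-1.32700509,  0.46841127, -0.01156574,  1.60364848,  0.00600304,
        1.07137163, -0.05630774]), 'joint_velocities': array([-0.00027524,  0.00059806,  0.00118383,  0.00100202,  0.00087856,
        0.00010949,  0.00108897]), 'joint_torque': array([ 5.82983903e-04, -5.32376432e+01,  2.13165855e-02, -2.51304764e+01,
        1.13534869e-02,  7.45907921e-03, -7.91282474e-06]), 'tool_pos': array([183.80155289, 622.8991585 , 238.30587895]), 'eef_rot': array([-5.70309318e-05,  1.42955720e-01,  9.89728674e-01, -9.00608996e-04]), 'force': array([-0.51691209, -0.62144384,  0.4398308 ]), 'moment': array([ 0.01565926, -0.05104156,  0.01174038]), 'finger_force': 0.0, 'opening': 85.59836197434008}
side 48.03614390870857 316.71336029276597 241.95203540257344 [[0.862, -0.508, -0.001, -454.23], [0.255, 0.431, 0.865, -213.293], [-0.439, -0.746, 0.501, -963.063], [0.0, 0.0, 0.0, 1.0]]
top 55.150022295176214 316.95942542087136 239.62422487488607 [[0.017, -1.0, 0.009, 42.962], [0.983, 0.018, 0.182, -549.869], [-0.182, 0.005, 0.983, -992.657], [0.0, 0.0, 0.0, 1.0]]
```

View pics/top0.png

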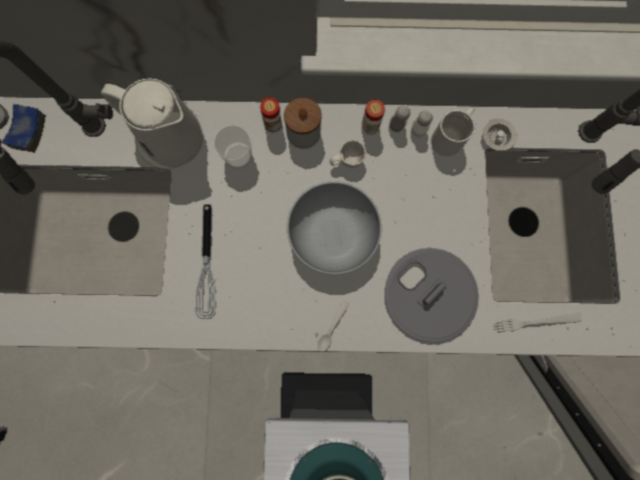

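View pics/side0.png

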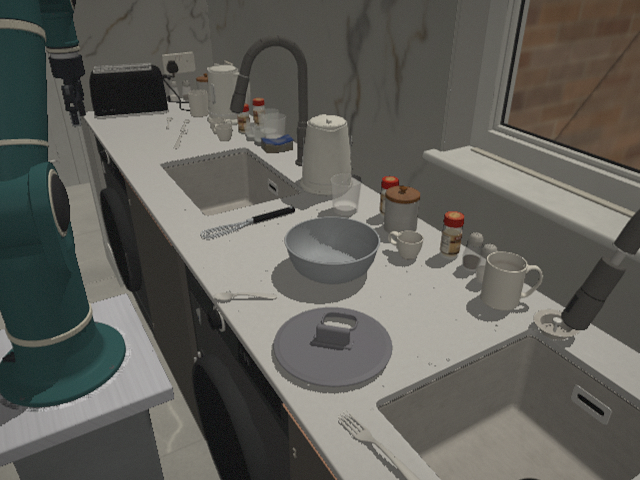

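Top view: bowl rim centre ≈(334,228), guard centre ≈(431,295) with its opening at ≈(412,276), whisk from (205,318) to (207,205), glass ≈(235,150), cup ≈(350,153). The side view agrees, and there is also a loose spoon near (250,295).

```bash
cat > h.py <<'E'
from rig import *
import cv2, numpy as np
from scipy.spatial.transform import Rotation as R
def cam(n):
    d=get_image(n); d["f"]=240/np.tan(np.radians(d["vertical_fov"]/2)); return d
def ray(d,uv,Tw=None):
    u,v=uv; p=np.array([u-d["cx"],v-d["cy"]])/d["f"]
    if "world_to_cam" in d:
        r=np.array([p[0],-p[1],-1.]); T=np.linalg.inv(d["world_to_cam"])
    else:
        t=np.hypot(*p); k=np.sin(t)/max(t,1e-9); r=np.array([p[0]*k,-p[1]*k,-np.cos(t)]); T=Tw@np.array(d["T_tool_cam"])
    return T[:3,3],T[:3,:3]@r
def onz(d,uv,z,Tw=None):
    o,r=ray(d,uv,Tw); return o+r*(z-o[2])/r[2]
def rot(s): q=s["eef_rot"]; return R.from_quat([q[1],q[2],q[3],q[0]])
def Ttool(s):
    T=np.eye(4); T[:3,:3]=rot(s).as_matrix(); T[:3,3]=s["tool_pos"]; return T
def circ(P):  # circle fit
    P=np.asarray(P)[:,:2]; A=np.c_[2*P,np.ones(len(P))]; x=np.linalg.lstsq(A,(P**2).sum(1),rcond=None)[0]
    return x[:2],np.sqrt(x[2]+x[:2]@x[:2])
E
python3 - <<'E'
from h import *
d=cam("top"); im=d["image"]; g=cv2.cvtColor(im,cv2.COLOR_RGB2GRAY); print("campos",ray(d,(0,0))[0])
vis=im[:,:,::-1].copy()
def blob(seed,lo,hi):
    m=((g>=lo)&(g<=hi)).astype(np.uint8); m=cv2.morphologyEx(m,cv2.MORPH_OPEN,np.ones((3,3)))
    n,l,st,c=cv2.connectedComponentsWithStats(m,connectivity=4); return (l==l[seed[1],seed[0]]).astype(np.uint8)
for name,seed,z in (("guard",(450,270),14),("bowl",(334,250),80)):
    v=int(g[seed[1],seed[0]]); print(name,v,im[seed[1],seed[0]])
    print(g[seed[1],seed[0]-70:seed[0]+90:4])
    b=(im[:,:,2].astype(int)-im[:,:,0]); print(b[seed[1],seed[0]-70:seed[0]+90:4])
E
```

```text
campos [ 358.71788895   58.19187536 1075.87413199]
guard 91 [93 90 89]
[152 152 151  98  92  84  81 122 152 153 142  71  91  92  92  91  91  92
  91  92  91  90  91 148 152 150 150 149 119 121 123 124 122 121 121 122
 121 121 120 121]
[-15 -14 -15  -4  -4  -3  -5 -12 -14 -14 -14  -7  -3  -4  -4  -3  -3  -4
  -3  -4  -4  -3  -4 -14 -15 -14 -14 -14 -16 -17 -18 -18 -17 -17 -18 -17
 -17 -17 -18 -18]
bowl 127 [127 128 124]
[153 153 153 154 154 153 154  98  76  92 106 116 122 127 130 130 129 128
 128 129 130 136 134 125 116 107  94  79  90 125 153 152 151 153 152 152
 151 142 108  95]
[-15 -15 -15 -15 -15 -16 -15  -8  -2  -3  -3  -3  -3  -3  -4  -4  -3  -4
  -3  -3  -3  -4  -4  -4  -3  -3  -3  -2  -6 -12 -14 -14 -14 -15 -14 -15
 -15 -12  -7  -5]
```

```bash
cat > m.py <<'E'
from h import *
def blob(m,seed):
    m=cv2.morphologyEx(m.astype(np.uint8),cv2.MORPH_OPEN,np.ones((3,3)))
    n,l=cv2.connectedComponents(m,connectivity=4); return (l==l[seed[1],seed[0]]).astype(np.uint8)
def cont(m): return max(cv2.findContours(m,cv2.RETR_EXTERNAL,cv2.CHAIN_APPROX_NONE)[0],key=len)[:,0,:].astype(float)
def fit(d,c,z,r0,Tw=None,n=4):
    P=np.array([onz(d,p,z,Tw) for p in c])
    for _ in range(n):
        o,r=circ(P); e=np.abs(np.hypot(*(P[:,:2]-o).T)-r); k=e<max(2.5,np.percentile(e,80)); P=P[k]
    return o,r,len(P)
E
python3 - <<'E'
from m import *
for n,sg,sb,st in (("top",(450,270),(334,250),None),("side",(300,350),(330,270),None)):
    d=cam(n); im=d["image"].astype(int); s=im[:,:,2]-im[:,:,0]; g=im.sum(2)/3
    vis=d["image"][:,:,::-1].copy()
    for nm,seed,z in (("guard",sg,14),("bowl",sb,80)):
        m=blob((s>-7),seed); c=cont(m); print(n,nm,fit(d,c,z,0)); vis[m>0]=(0,0,255) if nm=="guard" else (0,255,0)
        if nm=="guard" and n=="top":
            o=fit(d,c,z,0)[0]
            h=[x for x in cv2.findContours(m,cv2.RETR_CCOMP,cv2.CHAIN_APPROX_NONE)[0] if 80<cv2.contourArea(x)<3000]
            for x in h:
                M=cv2.moments(x); p=onz(d,(M["m10"]/M["m00"],M["m01"]/M["m00"]),12)[:2]; print("hole",cv2.contourArea(x),p,np.hypot(*(p-o)),np.degrees(np.arctan2(*(p-o)[::-1])))
    if n=="top":
        m=np.zeros_like(g,bool); m[195:265,190:225]=g[195:265,190:225]<70
        ys,xs=np.nonzero(m); P=np.array([onz(d,p,12) for p in zip(xs,ys)])[:,:2]
        c=P.mean(0); w=np.linalg.svd(P-c)[2][0] if len(P)<5000 else 0; t=(P-c)@w; print("handle",c,w,t.min(),t.max(),"width",np.ptp((P-c)@[-w[1],w[0]]),np.degrees(np.arctan2(w[1],w[0])))
        vis[m]=(255,0,0)
        m=np.zeros_like(g,bool); m[262:330,180:230]=abs(g[262:330,180:230]-150)>14
        ys,xs=np.nonzero(m); P=np.array([onz(d,p,4) for p in zip(xs,ys)])[:,:2]; t=(P-c)@w; print("head end",t.min(),t.max(), P.min(0),P.max(0))
        vis[m]=(0,255,255)
        for u in ((235,150),(350,153)): print(onz(d,u,30))
    cv2.imwrite(f"pics/{n}1.png",vis)
E
```

```text
top guard (array([ 432.0385029 , -212.61981357]), np.float64(106.59923806058362), 265)
hole 465.0 [ 474.78340629 -170.17258242] 60.240303765285425 44.79980202075398
top bowl (array([572.09867677,  15.53254553]), np.float64(103.78027577517977), 260)
handle [572.67455053 312.74694517] [-0.99910331 -0.04233892] -62.759113113999796 60.34091431968435 width 18.893291789950165 -177.57343299211462
head end 72.99623091798102 205.29270569735613 [367.62051127 282.3882112 ] [499.65153534 332.47031823]
[767.73457334 252.62219416  30.        ]
[765.68598779 -23.27269327  30.        ]
side guard (array([ 431.19926257, -218.4954441 ]), np.float64(108.68230685625626), 259)
side bowl (array([552.10934746, -17.57644372]), np.float64(135.27626318313645), 115)
```

View pics/top1.png

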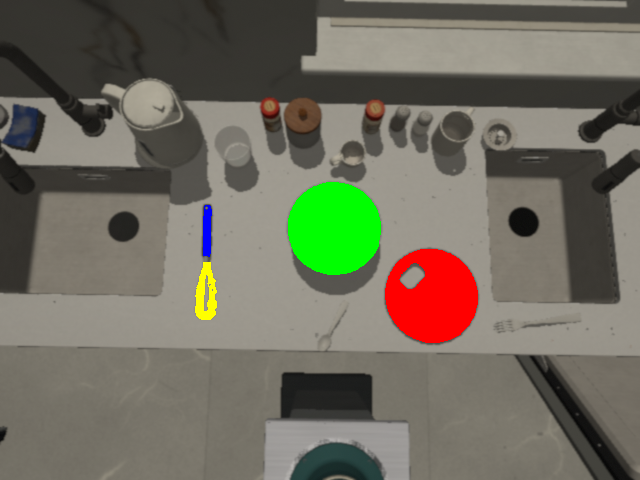

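The top view masks fit cleanly: bowl at (572,15), r≈104, and guard at ≈(432,-214), r≈107–109, with its opening toward azimuth ≈45°. The whisk handle is at ≈(573,313), with whisk +x at azimuth ≈2.4° and the tip near (368,304). I'll add a move calculator, then go above the guard.

```bash
cat >> m.py <<'E'
def ori(yaz,tilt):
    """tool y along azimuth yaz (deg), tool z down tilted by 'tilt' deg about tool y (positive: tool z swings to -toolx side... i.e. R*Ry)"""
    y=np.array([np.cos(np.radians(yaz)),np.sin(np.radians(yaz)),0]); z=np.array([0,0,-1.]); x=np.cross(y,z)
    return R.from_matrix(np.c_[x,y,z])*R.from_rotvec([0,np.radians(tilt),0])
def go(pos,o,p0=None,r0=None):
    s=get_state(); r=rot(s) if r0 is None else r0; p=s["tool_pos"] if p0 is None else p0
    sh=r.inv().apply(np.array(pos)-p)/250; tn=(r.inv()*o).as_rotvec()/np.pi
    print("row",np.round(np.r_[tn,sh],3).tolist(),"mm",round(np.linalg.norm(sh)*250),"deg",round(np.linalg.norm(tn)*180,1))
E
python3 - <<'E'
from m import *
p=get_state()["tool_pos"]; r=rot(get_state()); print(r.as_matrix().round(3))
go([370,450,240],ori(73.6,0)); go([370,450,240],ori(45,0))
E
```

```text
[[-0.959  0.283 -0.   ]
 [ 0.283  0.959 -0.001]
 [-0.    -0.001 -1.   ]]
row [-0.0, 0.0, -0.0, -0.91, -0.454, -0.004] mm 254 deg 0.1
row [-0.0, 0.0, 0.159, -0.91, -0.454, -0.004] mm 254 deg 28.6
```

```bash
python3 -m inch '[[[0,0,0.159,-0.91,-0.454,0,0],[0,0,0.159,-0.91,-0.454,0,0],[0,0,0.159,-0.91,-0.454,0,0],[0,0,0.159,-0.91,-0.454,0,0],[0,0,0.159,-0.91,-0.454,0,0],[0,0,0.159,-0.91,-0.454,0,0],[0,0,0.159,-0.91,-0.454,0,0]]]'; python3 - <<'E'
from m import *
s=get_state();print(s["joint_pos"].round(3))
a=np.array([370,450,240.]);o=ori(45,0)
go([480,240,240],o,a,o); go([520,220,220],o,a,o)
go([480,20,220],o,np.array([480,240,240.]),o)
E
```

```text
time_s: 0.95
tool_pos: [371.5, 448.9, 239.5]
eef_rot: [0.0, 0.385, 0.923, 0.0]
force: [0.5, -0.1, -0.2]
opening: 85.3
finger_force: 0.0
[-1.066  0.352  0.162  1.782 -0.065  1.012 -0.098]
row [0.0, 0.0, 0.0, -0.905, -0.283, 0.0] mm 237 deg 0.0
row [0.0, 0.0, 0.0, -1.075, -0.226, 0.08] mm 275 deg 0.0
row [0.0, 0.0, 0.0, -0.622, -0.622, 0.08] mm 221 deg 0.0
```

```bash
python3 -m inch '[[[0,0,0,-0.905,-0.283,0,0],[0,0,0,-0.905,-0.283,0,0],[0,0,0,-0.905,-0.283,0,0],[0,0,0,-0.905,-0.283,0,0],[0,0,0,-0.905,-0.283,0,0]]]' && python3 -m inch '[[[0,0,0,-0.622,-0.622,0,0],[0,0,0,-0.622,-0.622,0,0],[0,0,0,-0.622,-0.622,0,0],[0,0,0,-0.622,-0.622,0,0],[0,0,0,-0.622,-0.622,0,0]]]' && python3 -m inch '[[[0,0,0,-0.53,-0.8,0.08,0],[0,0,0,-0.53,-0.8,0.08,0],[0,0,0,-0.53,-0.8,0.08,0],[0,0,0,-0.53,-0.8,0.08,0],[0,0,0,-0.53,-0.8,0.08,0],[0,0,0,-0.53,-0.8,0.08,0]]]'; python3 - <<'E'
from m import *
s=get_state();print(s["joint_pos"].round(3))
go([431,-214,200],ori(45,0))
E
```

```text
time_s: 1.45
tool_pos: [480.1, 239.1, 239.4]
eef_rot: [0.0, 0.383, 0.924, 0.0]
force: [-0.1, 0.1, 1.0]
opening: 85.4
finger_force: 0.0
time_s: 1.95
tool_pos: [479.2, 17.4, 239.6]
eef_rot: [0.0, 0.384, 0.923, -0.0]
force: [-0.3, 0.0, -0.5]
opening: 85.9
finger_force: 0.0
time_s: 2.55
tool_pos: [430.7, -218.6, 219.3]
eef_rot: [0.0, 0.386, 0.923, -0.001]
force: [0.4, 0.9, 0.2]
opening: 85.5
finger_force: 0.0
[-0.093  0.219  0.565  2.052 -0.146  0.908  1.33 ]
row [-0.0, 0.0, -0.002, 0.012, 0.014, 0.077] mm 20 deg 0.4
```

Above the guard. Next I take one close wrist look for the grip.

```bash
python3 - <<'E'
from m import *
s=get_state(); d=cam("wrist"); T=Ttool(s)
print(d["f"],d["cx"],d["cy"],np.round(d["T_tool_cam"],3).tolist())
cv2.imwrite("pics/w0.png",d["image"][:,:,::-1])
E
```

```text
371.64829954431775 324.59528459984483 236.99562977872284 [[0.0, 0.959, 0.284, 73.57], [1.0, -0.001, 0.002, -1.196], [0.002, 0.284, -0.959, -135.356], [0.0, 0.0, 0.0, 1.0]]
```

View pics/w0.png

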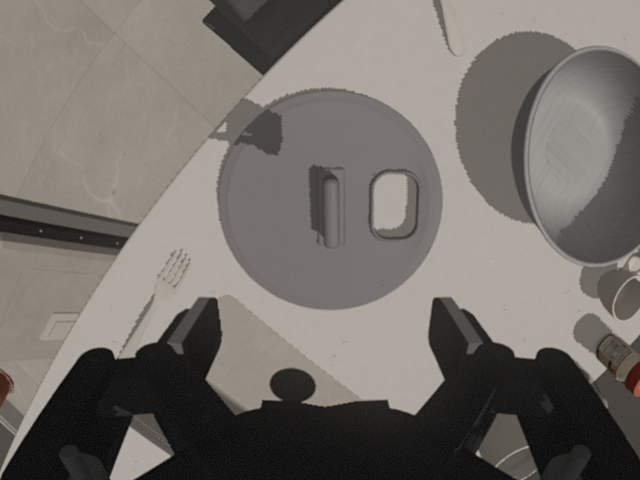

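Wrist view: the guard disc is centred ≈(330,198), the grip bar runs vertically with its top at ≈(333,205), and the opening is at ≈(395,205) to its right. The tool's y axis is nearly along guard x.

```bash
python3 - <<'E'
from m import *
s=get_state(); d=cam("wrist"); T=Ttool(s); im=d["image"].astype(int); g=im.sum(2)/3; sat=im[:,:,0]-im[:,:,2]
print(sat[200,180:460:12],g[200,180:460:12].round())
m=blob(sat<6,(270,250)); c=cont(m); o,r,n=fit(d,c,14,0,T); print("disc",o,r,n,len(c))
for x in cv2.findContours(m,cv2.RETR_CCOMP,cv2.CHAIN_APPROX_NONE)[0]:
    if 400<cv2.contourArea(x)<8000:
        M=cv2.moments(x); uv=(M["m10"]/M["m00"],M["m01"]/M["m00"]); p=onz(d,uv,14,T)[:2]; print("hole",uv,cv2.contourArea(x),p,np.hypot(*(p-o)),np.degrees(np.arctan2(*(p-o)[::-1])))
for uv in ((324,168),(343,168),(324,246),(343,246),(333,180),(333,240)): print(uv,onz(d,uv,49,T)[:2].round(1))
k=g[207,310:350].round(); print(k)
E
```

```text
[14 14 13  7  7  6  6  6  9  6  7  4  7  4  6  6 14 14 14 10  6  6 14 14] [167. 166. 167. 101. 114. 114. 116. 115. 114. 112. 113.  71. 102. 106.
 116. 116. 168. 167. 167. 106. 113. 117. 166. 166.]
disc [ 524.44686891 -370.39847684] 408.7146697952109 1649 4029
hole (508.45029814559985, 448.4191730555009) 2543.5 [ 879.68147531 -276.82336636] 367.35259204962784 14.757487736574463
hole (140.79366316062848, 448.59232567199064) 2567.0 [ 487.79374292 -668.78494317] 300.6292316733413 -97.00300295587658
hole (316.8952845528455, 182.3271544715447) 512.5 [ 407.5585797  -204.19909561] 203.18736790596597 125.11878124022488
hole (520.1080613254203, 139.62277448071217) 1348.0 [516.32825174 -27.7144788 ] 342.7801547021925 91.35715558114845
hole (238.44953456751384, 39.49440435100931) 1593.5 [ 260.56602678 -158.2149214 ] 338.6073833264818 141.19763801987932
(324, 168) [ 400.4 -187.5]
(343, 168) [ 411.4 -176.4]
(324, 246) [ 447.7 -235.2]
(343, 246) [ 459.4 -223.6]
(333, 180) [ 412.7 -189.3]
(333, 240) [ 449.4 -225.9]
[ 67.  72.  67.  65.  61.  68.  69.  71.  70.  65.  70.  80.  90.  95.
 101. 103. 109. 115. 116. 115. 119. 117. 114. 108.  98.  94. 107. 116.
 116. 112. 106. 106. 114. 117. 116. 114. 116. 114. 117. 115.]
```

```bash
python3 - <<'E'
from m import *
s=get_state(); d=cam("wrist"); T=Ttool(s); im=d["image"].astype(int); g=im.sum(2)/3; sat=im[:,:,0]-im[:,:,2]
k=(sat<11)&(g<140); k[:, :205]=0; k[:,455:]=0; k[320:]=0; k[:80]=0
m=blob(k,(270,250)); m[:165,:290]=0; c=cont(m); c=c[~((c[:,0]<292)&(c[:,1]<170))]; print("disc",*fit(d,c,14,0,T,6),len(c)); o=fit(d,c,14,0,T,6)[0]
for x in cv2.findContours((1-m),cv2.RETR_CCOMP,cv2.CHAIN_APPROX_NONE)[0]:
    if 800<cv2.contourArea(x)<8000:
        M=cv2.moments(x); uv=(M["m10"]/M["m00"],M["m01"]/M["m00"]); p=onz(d,uv,16,T)[:2]; print("hole",uv,cv2.contourArea(x),p,np.hypot(*(p-o)),np.degrees(np.arctan2(*(p-o)[::-1])))
E
```

```text
disc [ 430.88499242 -214.5904928 ] 107.45265104362574 538 538
hole (388.7438105489774, 207.64226767133115) 2322.5 [ 472.13912205 -171.10966483] 59.93734738693561 46.50529445322848
```

```bash
python3 - <<'E'
from m import *
go([431,-214.5,32],ori(45.5,0))
E
```

```text
row [0.0, -0.0, -0.002, -0.0, -0.009, 0.748] mm 187 deg 0.4
```

```bash
python3 -m inch '[[[0,0,-0.002,0,-0.009,0.15,0],[0,0,-0.002,0,-0.009,0.3,0],[0,0,-0.002,0,-0.009,0.45,0],[0,0,-0.002,0,-0.009,0.6,0],[0,0,-0.002,0,-0.009,0.68,0],[0,0,-0.002,0,-0.009,0.72,0],[0,0,-0.002,0,-0.009,0.748,0],[0,0,-0.002,0,-0.009,0.748,0]]]' && python3 -m inch '[[[0,0,0,0,0,0,0.5],[0,0,0,0,0,0,0.7],[0,0,0,0,0,0,1],[0,0,0,0,0,0,1],[0,0,0,0,0,0,1],[0,0,0,0,0,0,1],[0,0,0,0,0,0,1],[0,0,0,0,0,0,1],[0,0,0,0,0,0,1],[0,0,0,0,0,0,1]]]'
```

```text
time_s: 3.5
tool_pos: [430.6, -215.6, 32.3]
eef_rot: [0.0, 0.379, 0.925, 0.0]
force: [-0.7, -0.1, -0.7]
opening: 85.6
finger_force: 0.0
time_s: 4.5
tool_pos: [430.3, -216.6, 32.8]
eef_rot: [0.0, 0.38, 0.925, 0.0]
force: [-0.3, 0.2, 5.9]
opening: 12.8
finger_force: 59.8
```

```bash
python3 -m inch '[[[0,0,0,0,0,-0.05,1],[0,0,0,0,0,-0.15,1],[0,0,0,0,0,-0.3,1],[0,0,0,0,0,-0.45,1],[0,0,0,0,0,-0.58,1],[0,0,0,0,0,-0.64,1],[0,0,0,0,0,-0.64,1],[0,0,0,0,0,-0.64,1]]]'; python3 - <<'E'
from m import *
s=get_state(); d=cam("wrist"); T=Ttool(s); im=d["image"].astype(int); g=im.sum(2)/3; sat=im[:,:,0]-im[:,:,2]
cv2.imwrite("pics/w1.png",d["image"][:,:,::-1])
go([572,15.5,193],ori(2.4,0)); go([470,-100,193],ori(2.4,0))
E
```

```text
time_s: 5.3
tool_pos: [429.5, -216.1, 192.1]
eef_rot: [-0.0, 0.38, 0.925, 0.0]
force: [-0.8, -0.4, -2.4]
opening: 12.9
finger_force: 58.9
row [-0.0, -0.0, 0.238, 0.245, 1.06, -0.007] mm 272 deg 42.9
row [-0.0, -0.0, 0.238, 0.21, 0.445, -0.006] mm 123 deg 42.9
```

View pics/w1.png

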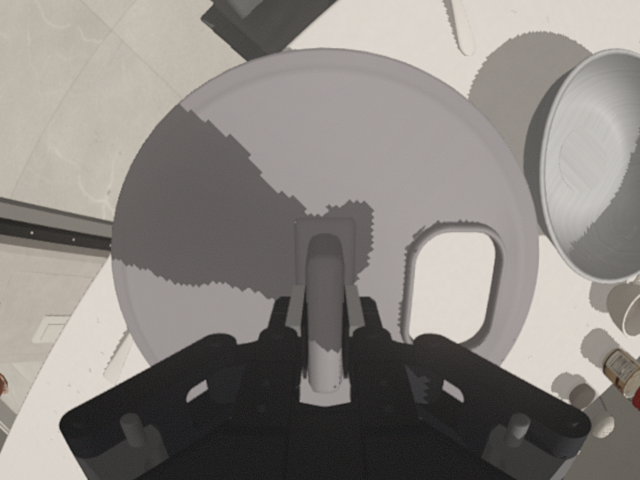

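The guard hangs from the fingers, gripped on its bar. Its disc edge passes ≈(112,240), (181,107), (325,48), (478,112), (538,245), so I'll compute its centre in the hand.

```bash
python3 - <<'E'
from m import *
s=get_state(); d=cam("wrist"); T=Ttool(s); im=d["image"].astype(np.uint8); e=cv2.Canny(cv2.GaussianBlur(im,(3,3),0),40,100)
# edge points: outermost Canny along rays near an ellipse through the eye-picked points
P0=np.array([(112,240),(181,107),(325,48),(478,112),(538,245)],float)
for z in (171.6,173.6):
    w=np.array([onz(d,p,z,T) for p in P0]); o,r=circ(w); print(z,o,r, rot(s).inv().apply(np.r_[o,z]-s["tool_pos"]).round(1))
o,r=circ(np.array([onz(d,p,173.6,T) for p in P0]))
ys,xs=np.nonzero(e[:300]); W=np.array([onz(d,p,173.6,T) for p in zip(xs,ys)]); q=np.hypot(*(W[:,:2]-o).T); W=W[abs(q-r)<4]
for _ in range(5):
    o,r=circ(W); q=np.hypot(*(W[:,:2]-o).T); W=W[abs(q-r)<3]
print(len(W),o,r,rot(s).inv().apply(np.r_[o,173.6]-s["tool_pos"]).round(2))
E
```

```text
171.6 [ 428.71983374 -217.1195155 ] 107.82705550404484 [-0.6 -1.1 19.8]
173.6 [ 428.0438949  -216.45015825] 106.43862271517735 [ 0.4 -1.1 17.8]
814 [ 427.48794288 -216.29126685] 107.36127520756011 [ 0.9  -1.39 17.84]
```

```bash
cat > bowl.py <<'E'
from m import *
def bowlfit(d,T,c0,z=80,show=None,ref=105):
    im=d["image"]; e=cv2.Canny(cv2.GaussianBlur(im,(3,3),0),30,80)
    ys,xs=np.nonzero(e); W=np.array([onz(d,p,z,T) for p in zip(xs,ys)]); o=np.array(c0,float)
    # outermost rim edges: per-azimuth, take points in the annulus
    from scipy.optimize import least_squares
    for tol in (10,6,4,3,2.5,2.5):
        q=np.hypot(*(W[:,:2]-o).T); V=W[abs(q-ref)<tol,:2]
        o=least_squares(lambda x:np.hypot(*(V-x).T)-ref,o,loss="soft_l1",f_scale=1).x
    a=np.degrees(np.arctan2(*(V-o).T[::-1])); print("bowl",o.round(1),len(V),"free",circ(V),"az hist",np.histogram(a,12,(-180,180))[0],"rms",(np.hypot(*(V-o).T)-ref).std().round(2))
    return o
if __name__=="__main__":
    s=get_state(); bowlfit(cam("wrist"),Ttool(s),(572,15.5)); bowlfit(cam("top"),None,(572,15.5))
E
python3 bowl.py
```

```text
bowl [575.3  18.3] 543 free (array([575.3268541 ,  18.34046064]), np.float64(105.13232003280362)) az hist [120  86 117  68  40   9   0   0   0   0  20  83] rms 1.3
bowl [571.3  15.8] 247 free (array([571.35456018,  15.58870637]), np.float64(103.92919163266095)) az hist [23 32  9 12 28 27 24 30 10  6 24 22] rms 0.93
```

```bash
python3 -m inch '[[[0,0,0.04,0.04,0.15,0,1],[0,0,0.08,0.08,0.3,0,1],[0,0,0.12,0.12,0.5,0,1],[0,0,0.16,0.16,0.7,0,1],[0,0,0.2,0.2,0.85,0,1],[0,0,0.238,0.24,0.95,0,1],[0,0,0.238,0.245,0.99,0,1],[0,0,0.238,0.245,0.99,0,1],[0,0,0.238,0.245,0.99,0,1]]]'; python3 - <<'E'
from bowl import *
s=get_state(); print(s["tool_pos"].round(1),s["joint_pos"].round(3)); d=cam("top")
r=rot(s); c=s["tool_pos"]+r.apply([0,0,18.]); print("guard expected",c)
o=bowlfit(d,None,c[:2],c[2],ref=108.5); print(r.inv().apply(np.r_[o-c[:2],0]))
cv2.imwrite("pics/t2.png",d["image"][120:360,180:480,::-1])
o=bowlfit(d,None,c[:2]-[4,4],c[2],ref=108.5);
go([571.5,15.5,193],ori(2.4,0))
E
```

```text
time_s: 6.4
tool_pos: [559.7, 0.7, 191.8]
eef_rot: [-0.0, 0.692, 0.722, -0.001]
force: [-0.2, 0.0, -2.0]
opening: 12.6
finger_force: 59.0
[559.7   0.7 191.8] [-0.55   0.413  0.62   1.902 -0.296  0.92   0.254]
guard expected [559.71225894   0.67478643 173.80191816]
bowl [557.1   2.4] 171 free (array([556.64740765,   2.35867973]), np.float64(109.29152143295566)) az hist [ 0 11 30 25  0  0  6 38 30 24  7  0] rms 1.02
[ 1.82113504e+00 -2.57973293e+00  1.59097678e-03]
bowl [557.1   2.4] 171 free (array([556.64740765,   2.35867973]), np.float64(109.29152143295566)) az hist [ 0 11 30 25  0  0  6 38 30 24  7  0] rms 1.02
row [-0.0, 0.0, -0.0, 0.059, 0.05, -0.004] mm 19 deg 0.1
```

View pics/t2.png

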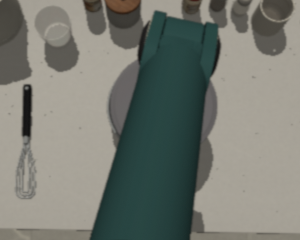

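The arm hides most of the guard. The left and right disc edges, at ≈(108,100) and (217,105) in the crop, are visible and show the guard sitting ≈1–2 mm off the TCP. I'll move above the bowl and lower gently.

```bash
python3 -m inch '[[[0,0,0,0.056,0.062,0,1],[0,0,0,0.056,0.062,0.08,1],[0,0,0,0.056,0.062,0.18,1],[0,0,0,0.056,0.062,0.25,1],[0,0,0,0.056,0.062,0.268,1],[0,0,0,0.056,0.062,0.268,1],[0,0,0,0.056,0.062,0.268,1]]]' && python3 -m inch '[[[0,0,0,0,0,0.012,1],[0,0,0,0,0,0.024,1],[0,0,0,0,0,0.036,1],[0,0,0,0,0,0.048,1],[0,0,0,0,0,0.05,1],[0,0,0,0,0,0.05,1]]]'; python3 - <<'E'
from rig import *
s=get_state(); print(s["moment"],s["tool_pos"],s["force"])
E
```

```text
time_s: 7.15
tool_pos: [576.0, 16.2, 126.3]
eef_rot: [0.001, 0.692, 0.722, 0.001]
force: [0.7, 0.6, -2.3]
opening: 12.6
finger_force: 58.9
time_s: 7.75
tool_pos: [575.3, 17.2, 112.6]
eef_rot: [-0.0, 0.692, 0.722, -0.0]
force: [-0.4, 0.0, -1.5]
opening: 12.9
finger_force: 59.0
[-0.06951549  0.03924748  0.00857916] [575.33133822  17.18126664 112.60976517] [-0.36137119  0.01959358 -1.53308143]
```

```bash
python3 -m inch '[[[0,0,0,-0.004,0,0.006,1],[0,0,0,-0.004,0,0.012,1],[0,0,0,-0.004,0,0.016,1],[0,0,0,-0.004,0,0.016,1]]]' && python3 -m inch '[[[0,0,0,0,0,0.004,1],[0,0,0,0,0,0.008,1],[0,0,0,0,0,0.012,1],[0,0,0,0,0,0.012,1]]]'; python3 - <<'E'
from rig import *
s=get_state(); print(s["moment"],s["tool_pos"],s["force"])
E
```

```text
time_s: 8.15
tool_pos: [575.3, 16.2, 108.6]
eef_rot: [-0.0, 0.692, 0.722, -0.0]
force: [-0.6, -0.3, -2.1]
opening: 13.2
finger_force: 59.0
time_s: 8.55
tool_pos: [575.4, 16.2, 105.7]
eef_rot: [-0.0, 0.692, 0.722, -0.0]
force: [-0.0, -0.4, -1.6]
opening: 12.9
finger_force: 59.0
[ 0.05288509 -0.04704792  0.03118883] [575.37070691  16.23000319 105.65467328] [-0.03323526 -0.44740285 -1.6198016 ]
```

Already about 7 mm into the mouth with no contact force. I'll finish lowering.

```bash
python3 -m inch '[[[0,0,0,0,0,0.004,1],[0,0,0,0,0,0.008,1],[0,0,0,0,0,0.011,1],[0,0,0,0,0,0.011,1],[0,0,0,0,0,0.011,1]]]'
```

```text
time_s: 9.05
tool_pos: [575.5, 16.2, 103.0]
eef_rot: [0.0, 0.692, 0.722, 0.0]
force: [0.8, -0.3, -2.7]
opening: 12.8
finger_force: 59.0
```

```bash
python3 -m inch '[[[0,0,0,0,0,0.004,1],[0,0,0,0,0,0.008,1],[0,0,0,0,0,0.008,1],[0,0,0,0,0,0.008,1]]]'
```

```text
time_s: 9.45
tool_pos: [575.6, 16.2, 102.9]
eef_rot: [-0.0, 0.692, 0.722, 0.001]
force: [-6.6, 0.1, 14.5]
opening: 13.1
finger_force: 61.4
```

Seated: z stops at ≈103 and the force rises. Next I unload, open and lift off.

```bash
python3 -m inch '[[[0,0,0,0,0,-0.006,1],[0,0,0,0,0,-0.006,0.5],[0,0,0,0,0,-0.006,0],[0,0,0,0,0,-0.006,0],[0,0,0,0,0,-0.006,0],[0,0,0,0,0,-0.006,0],[0,0,0,0,0,-0.006,0]]]' && python3 -m inch '[[[0,0,0,0,0,-0.05,0],[0,0,0,0,0,-0.15,0],[0,0,0,0,0,-0.3,0],[0,0,0,0,0,-0.45,0],[0,0,0,0,0,-0.55,0],[0,0,0,0,0,-0.6,0],[0,0,0,0,0,-0.6,0]]]'; python3 - <<'E'
from bowl import *
s=get_state(); d=cam("wrist"); T=Ttool(s); print(s["joint_pos"].round(3)); cv2.imwrite("pics/w2.png",d["image"][:,:,::-1])
bowlfit(d,T,(573.8,17.2),84,ref=108.5)
im=d["image"].astype(int); g=im.sum(2)/3; sat=im[:,:,0]-im[:,:,2]; print(sat[240,200:500:12],g[240,200:500:12].round())
E
```

```text
time_s: 10.15
tool_pos: [575.5, 16.2, 102.5]
eef_rot: [0.0, 0.692, 0.722, -0.0]
force: [-0.6, 0.5, -0.2]
opening: 85.1
finger_force: 0.0
time_s: 10.85
tool_pos: [576.3, 16.2, 254.5]
eef_rot: [0.001, 0.692, 0.722, 0.002]
force: [0.8, 0.3, -0.6]
opening: 85.4
finger_force: 0.0
[-0.597  0.363  0.649  1.808 -0.251  1.05   0.19 ]
bowl [573.3  15.2] 791 free (array([573.45241404,  15.17982294]), np.float64(108.20704058661556)) az hist [63 84 63 61 83 77 78 94 78 74 36  0] rms 0.66
[10  6  4  5  5  5  5  6  7  5  6  5  6  6  7  6  2  5  4  7  6 11 11 13
 17] [108.  73.  74.  73.  71.  69.  73. 116. 110.  66. 103.  98. 116. 116.
  99.  89.  88.  82.  55. 113. 118. 109. 109.  89. 110.]
```

View pics/w2.png

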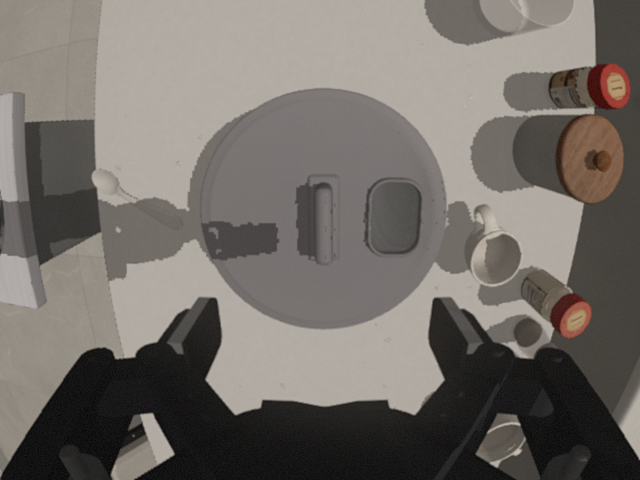

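The guard fits as a circle at (573.3,15.2) with r=108.2 at z=84, so it is seated and centred. The opening at ≈(395,217) points to +x and the surroundings are undisturbed. Now over to the whisk.

```bash
python3 -m inch '[[[0,0,-0.045,0.1,0,0,0],[0,0,-0.09,0.25,0,0,0],[0,0,-0.14,0.45,0,0,0],[0,0,-0.18,0.65,0,0,0],[0,0,-0.23,0.85,0,0,0],[0,0,-0.28,0.98,0,0,0],[0,0,-0.33,0.98,0,0,0],[0,0,-0.38,0.98,0,0,0],[0,0,-0.43,0.98,0,0,0],[0,0,-0.47,0.98,0,0,0]]]'; python3 - <<'E'
from m import *
print(get_state()["joint_pos"].round(3)); go([573,313,200],ori(92.4,0))
E
```

```text
time_s: 11.9
tool_pos: [563.8, 260.7, 250.0]
eef_rot: [-0.002, 0.028, 1.0, -0.001]
force: [-0.6, -0.2, -0.2]
opening: 85.3
finger_force: 0.0
[-0.685  0.412  0.262  1.678 -0.118  1.071  1.129]
row [-0.001, -0.001, -0.031, -0.026, 0.212, 0.199] mm 73 deg 5.6
```

```bash
python3 -m inch '[[[0,0,-0.03,-0.026,0.1,0.1,0],[0,0,-0.03,-0.026,0.212,0.2,0],[0,0,-0.03,-0.026,0.212,0.2,0],[0,0,-0.03,-0.026,0.212,0.2,0]]]'; python3 - <<'E'
from m import *
s=get_state(); d=cam("wrist"); T=Ttool(s); im=d["image"]; cv2.imwrite("pics/w3.png",im[:,:,::-1]); g=im.astype(int).sum(2)/3
print(s["joint_pos"].round(3),s["tool_pos"])
m=(g<60).astype(np.uint8); n,l,st,c=cv2.connectedComponentsWithStats(m)
for i in range(1,n):
    if st[i,4]>300: print(st[i],c[i].round(1))
E
```

```text
time_s: 12.3
tool_pos: [573.3, 313.1, 199.7]
eef_rot: [-0.002, -0.017, 1.0, -0.001]
force: [-0.4, -0.8, 0.5]
opening: 85.6
finger_force: 0.0
[-0.713  0.516  0.225  1.638 -0.13   1.007  1.157] [573.33130546 313.13462095 199.68375553]
[ 314  144   22  135 2621] [324.8 207.7]
[ 479  197   45   51 1803] [501. 222.]
[  0 206  25  36 505] [ 11.3 225.4]
[    0   298   640   182 62481] [328.9 418.6]
```

View pics/w3.png

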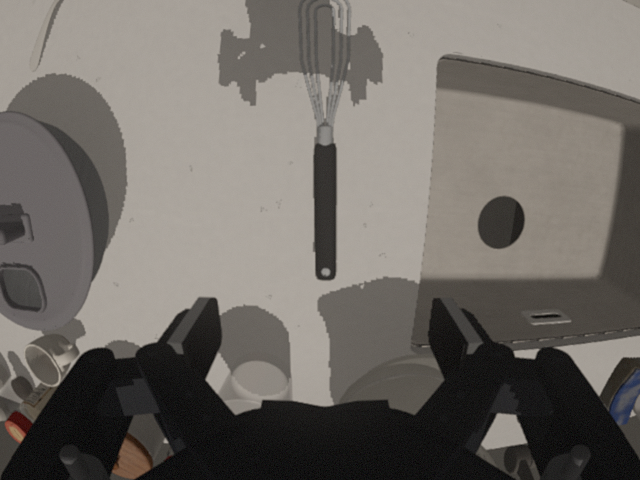

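The handle runs straight down the picture from (325,144) to (326,279), centred at (325,208), with the wire head at the top toward the robot.

```bash
python3 - <<'E'
from m import *
s=get_state(); d=cam("wrist"); T=Ttool(s); g=d["image"].astype(int).sum(2)/3
m=np.zeros_like(g,bool); m[130:295,300:350]=g[130:295,300:350]<65
ys,xs=np.nonzero(m); P=np.array([onz(d,p,11,T) for p in zip(xs,ys)])[:,:2]; c=P.mean(0); w=np.linalg.svd(P-c,full_matrices=False)[2][0]; w*=np.sign(w[0]); t=(P-c)@w
mid=c+w*(t.min()+t.max())/2; az=np.degrees(np.arctan2(w[1],w[0])); print(mid,np.ptp(t),np.ptp((P-c)@[-w[1],w[0]]),"az",az)
H=mid-w*0.5; print("handle pt",H)
# opening of guard
for z in (84,): print("open px", onz(d,(23,288),z,T))
o=ori(90+az,16)
for z in (60,13): go([H[0],H[1],z],o)
E
```

```text
[572.80419477 312.41139832] 125.37995759679737 18.893691966257897 az 2.3354634265288063
handle pt [572.30461008 312.3910232 ]
open px [636.50053656  17.24039373  84.        ]
row [0.0, 0.089, -0.003, 0.01, 0.002, 0.569] mm 142 deg 16.0
row [0.0, 0.089, -0.003, 0.01, 0.003, 0.757] mm 189 deg 16.0
```

```bash
python3 -m inch '[[[0,0.04,-0.003,0.01,0.002,0.15,0],[0,0.089,-0.003,0.01,0.002,0.3,0],[0,0.089,-0.003,0.01,0.002,0.45,0],[0,0.089,-0.003,0.01,0.002,0.57,0],[0,0.089,-0.003,0.01,0.002,0.66,0],[0,0.089,-0.003,0.01,0.003,0.72,0],[0,0.089,-0.003,0.01,0.003,0.755,0],[0,0.089,-0.003,0.01,0.003,0.755,0],[0,0.089,-0.003,0.01,0.003,0.755,0]]]' && python3 -m inch '[[[0,0,0,0,0,0,0.4],[0,0,0,0,0,0,0.6],[0,0,0,0,0,0,0.7],[0,0,0,0,0,0,1],[0,0,0,0,0,0,1],[0,0,0,0,0,0,1],[0,0,0,0,0,0,1],[0,0,0,0,0,0,1]]]'
```

```text
time_s: 13.3
tool_pos: [573.0, 314.4, 15.1]
eef_rot: [-0.138, -0.02, 0.99, -0.002]
force: [0.5, 0.5, -0.1]
opening: 85.2
finger_force: 0.0
time_s: 14.1
tool_pos: [572.6, 314.3, 14.3]
eef_rot: [-0.139, -0.021, 0.99, -0.002]
force: [1.0, 0.5, 4.8]
opening: 18.0
finger_force: 60.7
```

Gripped at 18 mm. Next I lift straight up.

```bash
python3 - <<'E'
from m import *
s=get_state(); p=s["tool_pos"]; go(p+[0,0,190],rot(s)); go(p+[0,0,40],rot(s))
E
```

```text
row [0.0, 0.0, 0.0, 0.209, 0.001, -0.731] mm 190 deg 0.0
row [0.0, 0.0, 0.0, 0.044, 0.0, -0.154] mm 40 deg 0.0
```

```bash
python3 -m inch '[[[0,0,0,0.044,0,-0.154,1],[0,0,0,0.08,0,-0.3,1],[0,0,0,0.13,0,-0.45,1],[0,0,0,0.17,0,-0.6,1],[0,0,0,0.209,0,-0.731,1],[0,0,0,0.209,0,-0.731,1],[0,0,0,0.209,0,-0.731,1]]]'; python3 - <<'E'
from m import *
s=get_state(); print(s["joint_pos"].round(3),s["force"].round(1))
dt,ds=cam("top"),cam("side")
print("wall",onz(dt,(230,101),0))
def tri(a,b):
    o1,r1=ray(dt,a);o2,r2=ray(ds,b); A=np.c_[r1,-r2]; k=np.linalg.lstsq(A,o2-o1,rcond=None)[0]; p,q=o1+k[0]*r1,o2+k[1]*r2; return ((p+q)/2).round(),np.linalg.norm(p-q).round(1)
print("sill corner",tri((303,72),(425,155)),tri((303,57),(425,152)))
print("canister lid", tri((303,115),(403,192)),"kettle lid",tri((150,95),(327,120)),"jar",tri((373,107),(454,217)))
# whisk in tool
Rw=R.from_euler("z",2.335,degrees=True); Rt=R.from_quat([-.021,.99,-.002,-.139]); p=np.array([572.6,314.3,14.3])
H=np.array([572.3,314.3-0.,7.5]); w0=H-Rw.apply([160,0,7.5]); Rtw=(Rt.inv()*Rw); ptw=Rt.inv().apply(w0-p)
np.savez("whisk.npz",R=Rtw.as_quat(),p=ptw); print(Rtw.as_rotvec(degrees=True),ptw)
E
```

```text
time_s: 14.8
tool_pos: [572.3, 313.9, 203.9]
eef_rot: [-0.139, -0.021, 0.99, -0.002]
force: [-0.6, 0.0, -2.5]
opening: 17.8
finger_force: 60.1
[-0.613  0.645  0.183  1.433 -0.228  1.336  1.243] [-0.6  0.  -2.5]
wall [909.29361899 277.17033587   0.        ]
sill corner (array([885.,  88., 187.]), np.float64(5.0)) (array([903.,  93., 195.]), np.float64(18.1))
canister lid (array([828.,  89., 101.]), np.float64(2.3)) kettle lid (array([805., 400., 207.]), np.float64(15.1)) jar (array([852., -70.,  97.]), np.float64(0.4))
[-1.36498899e-01  1.64017462e+02  1.37906574e-01] [150.16594214   0.2099057   57.88476527]
```

```bash
cat > wh.py <<'E'
from m import *
W=np.load("whisk.npz"); Rtw=R.from_quat(W["R"]); ptw=W["p"]
C=np.array([573.7,15.8,0]); AZ=2.5
def pose(tip_r,tip_z,el,back=0,up=0,lat=0):
    a=np.radians(AZ); e=np.radians(el); o=np.array([np.cos(a),np.sin(a),0]); y=np.array([-np.sin(a),np.cos(a),0])
    x=np.cos(e)*o+np.r_[0,0,np.sin(e)]; Rw=R.from_matrix(np.c_[x,y,np.cross(x,y)])
    tip=C+tip_r*o+[0,0,tip_z+up]+lat*y+x*back; w0=tip-Rw.apply([-45,0,4]); Rt=Rw*Rtw.inv()
    return w0-Rw.apply(0*ptw)-Rt.apply(ptw),Rt
def tipnow():
    s=get_state(); w0=s["tool_pos"]+rot(s).apply(ptw); return w0+(rot(s)*Rtw).apply([-45,0,4]), (rot(s)*Rtw).apply([1,0,0])
E
python3 - <<'E'
from wh import *
for b,u in ((110,60),(110,0),(0,0)):
    p,r=pose(-4,30,40,b,u); print(p.round(1)); go(p,r)
print(tipnow())
E
```

```text
[804.4  25.9 300.6]
row [-0.0, -0.223, -0.001, -0.739, -1.188, -0.625] mm 383 deg 40.2
[804.4  25.9 240.6]
row [-0.0, -0.223, -0.001, -0.806, -1.188, -0.394] mm 372 deg 40.2
[720.2  22.2 169.9]
row [-0.0, -0.223, -0.001, -0.561, -1.189, -0.029] mm 329 deg 40.2
(array([366.22101609, 305.27066754, 192.35907515]), array([ 0.9991977 ,  0.03989716, -0.00349017]))
```

```bash
python3 -m inch '[[[0,-0.03,0,-0.08,-0.05,-0.12,1],[0,-0.06,0,-0.16,-0.1,-0.25,1],[0,-0.1,0,-0.25,-0.2,-0.4,1],[0,-0.14,0,-0.38,-0.33,-0.5,1],[0,-0.18,0,-0.5,-0.48,-0.6,1],[0,-0.223,0,-0.62,-0.62,-0.625,1],[0,-0.223,0,-0.7,-0.76,-0.625,1],[0,-0.223,0,-0.739,-0.85,-0.625,1],[0,-0.223,0,-0.739,-0.9,-0.625,1],[0,-0.223,0,-0.739,-0.9,-0.625,1]]]'; python3 - <<'E'
from wh import *
print(get_state()["joint_pos"].round(3),get_state()["force"].round(1)); print(tipnow())
p,r=pose(-4,30,40,110,60); go(p,r)
E
```

```text
time_s: 15.9
tool_pos: [801.6, 95.2, 300.7]
eef_rot: [0.207, -0.018, 0.978, 0.004]
force: [0.7, 0.8, -0.2]
opening: 17.9
finger_force: 60.1
[-0.372  0.5    0.276  1.49  -0.122  0.754  1.525] [ 0.7  0.8 -0.2]
(array([650.80626384,  89.80260174, 161.06119231]), array([0.76653684, 0.02740283, 0.64161543]))
row [-0.001, -0.0, -0.002, -0.001, -0.278, 0.001] mm 69 deg 0.5
```

```bash
python3 -m inch '[[[0,0,-0.002,0,-0.1,0,1],[0,0,-0.002,0,-0.2,0,1],[0,0,-0.002,0,-0.278,0,1],[0,0,-0.002,0,-0.278,0,1],[0,0,-0.002,0,-0.278,0,1]]]'; python3 - <<'E'
from wh import *
s=get_state(); t,x=tipnow(); print("tip",t.round(1),x.round(3)); dw=cam("wrist"); ds=cam("side")
def pr(d,P,T=None):
    P=np.r_[P,1]
    if "world_to_cam" in d: c=d["world_to_cam"]@P; return np.array([d["cx"]-d["f"]*c[0]/c[2],d["cy"]+d["f"]*c[1]/c[2]])
    c=np.linalg.inv(T@d["T_tool_cam"])@P; q=np.array([c[0],-c[1]]); n=np.hypot(*q); th=np.arctan2(n,-c[2]); return np.array([d["cx"],d["cy"]])+d["f"]*th*q/n
T=Ttool(s); op=C+[61*np.cos(.0436),61*np.sin(.0436),84]
print("side: tip",pr(ds,t),"open",pr(ds,op)," wrist: tip",pr(dw,t,T),"open",pr(dw,op,T))
a=dw["image"][:,:,::-1]; b=ds["image"][:,:,::-1]
b=cv2.resize(b[130:330,230:470],(480,400)); v=np.zeros((400,800,3),np.uint8); v[:,:480]=b; v[:240,480:]=cv2.resize(a,(320,240)); cv2.imwrite("pics/ws4.png",v)
E
```

```text
time_s: 16.4
tool_pos: [804.7, 31.2, 302.4]
eef_rot: [0.209, -0.024, 0.978, 0.005]
force: [-0.9, 0.8, -1.5]
opening: 18.6
finger_force: 60.1
tip [654.3  24.2 162.4] [0.764 0.036 0.644]
side: tip [360.7950379  194.48476266] open [353.62248508 228.95003587]  wrist: tip [325.40654918 -69.86754311] open [318.95826039 -82.29384662]
```

View pics/ws4.png

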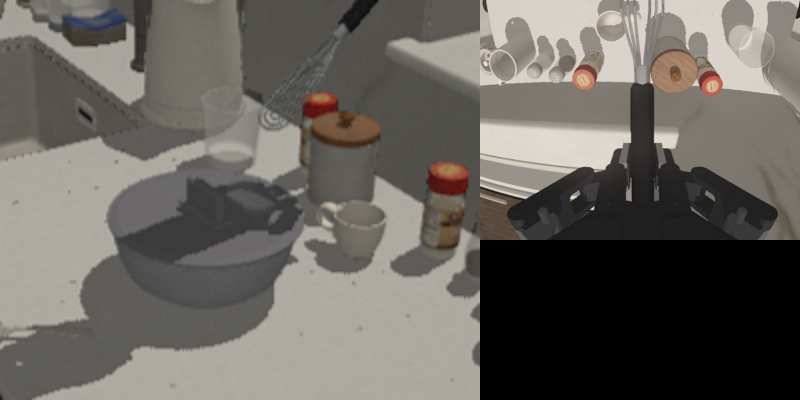

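Crop is the side view ×2, left, with the wrist view at right. The whisk tip is at ≈(265,122) in the crop, i.e. side pixel (362,191), against the predicted (361,194), so the in-hand pose is right. The opening needs a numeric check in the side view.

```bash
cat >> wh.py <<'E'
def pr(d,P):
    c=d["world_to_cam"]@np.r_[P,1]; return np.array([d["cx"]-d["f"]*c[0]/c[2],d["cy"]+d["f"]*c[1]/c[2]]).round(1)
E
python3 - <<'E'
from wh import *
ds=cam("side"); im=ds["image"]; print("C",pr(ds,C+[0,0,84]),"knob top",pr(ds,C+[0,0,119]),"edges",[pr(ds,C+[108.5*np.cos(a),108.5*np.sin(a),82]).tolist() for a in np.radians([-60,-30,120,150])])
a=np.radians(AZ); o=np.array([np.cos(a),np.sin(a),0]); y=np.array([-o[1],o[0],0])
print("collar",[pr(ds,C+o*r+y*l+[0,0,89]).tolist() for r,l in ((40,0),(82,0),(61,31),(61,-31))])
from bowl import bowlfit
bowlfit(ds,None,(573.7,15.8),83,ref=108.5); bowlfit(cam("top"),None,(573.7,15.8),84,ref=108.5)
v=cv2.resize(im[195:290,270:390,::-1],(720,570),interpolation=cv2.INTER_CUBIC); cv2.imwrite("pics/s5.png",cv2.convertScaleAbs(v,alpha=1.8))
E
```

```text
C [331.3 236.2] knob top [331.5 222.2] edges [[376.5, 249.4], [380.5, 236.8], [289.4, 225.5], [281.9, 237.3]]
collar [[346.1, 229.5], [361.2, 224.6], [345.6, 221.6], [362.1, 232.6]]
bowl [576.1  15.2] 179 free (array([576.03757261,  15.1362091 ]), np.float64(108.30490445072682)) az hist [19 16 21 20 13 10 19  1  7 23 18 12] rms 1.27
bowl [574.   16.3] 106 free (array([574.06729394,  16.16992906]), np.float64(108.70996461923353)) az hist [21  0  0  0  0  0  0 23 28 25  5  4] rms 1.02
```

View pics/s5.png

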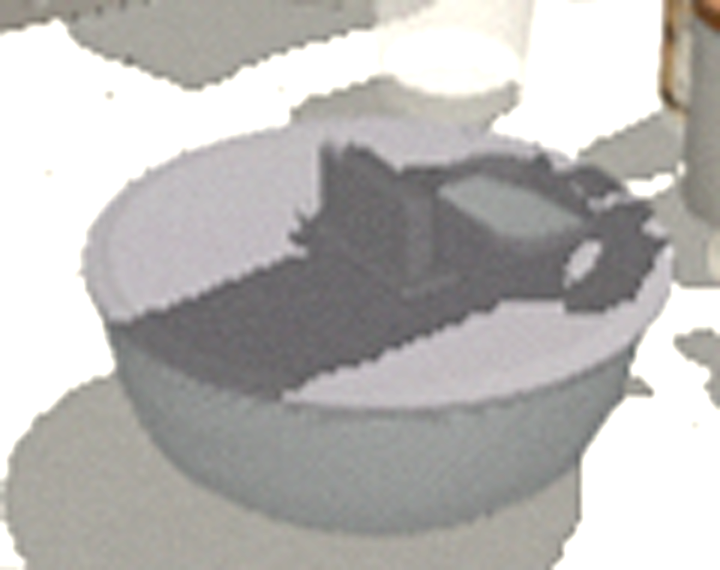

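The opening shows at crop (515,208), i.e. side pixel (356,230), against the predicted (354,229). The geometry holds, so I lower to just above the opening, checking force.

```bash
sed -i 's/C=np.array(\[573.7/C=np.array([574.3/' wh.py; python3 - <<'E'
from wh import *
for b,u in ((110,0),(70,0),(0,0)):
    p,r=pose(-4,30,40,b,u); print(p.round(1)); go(p,r)
E
```

```text
[805.   25.9 240.6]
row [0.0, 0.0, 0.001, 0.102, -0.023, 0.226] mm 62 deg 0.3
[774.4  24.5 214.8]
row [0.0, 0.0, 0.001, 0.256, -0.022, 0.27] mm 93 deg 0.3
[720.8  22.2 169.9]
row [0.0, 0.0, 0.001, 0.525, -0.02, 0.346] mm 157 deg 0.3
```

```bash
python3 -m inch '[[[0,0,0,0.03,-0.023,0.06,1],[0,0,0,0.06,-0.023,0.12,1],[0,0,0,0.09,-0.023,0.18,1],[0,0,0,0.102,-0.023,0.226,1],[0,0,0,0.102,-0.023,0.226,1],[0,0,0,0.102,-0.023,0.226,1]]]'; python3 - <<'E'
from wh import *
t,x=tipnow(); print("tip",t.round(1),x.round(3)); ds=cam("side"); print(pr(ds,t))
for b in (70,40,0):
    p,r=pose(-4,30,40,b,0); go(p,r)
E
```

```text
time_s: 17.2
tool_pos: [805.6, 23.4, 241.0]
eef_rot: [0.209, -0.023, 0.978, 0.004]
force: [0.0, 0.9, -1.4]
opening: 18.1
finger_force: 60.1
tip [655.4  16.3 100.8] [0.764 0.036 0.645]
[362.1 220.5]
row [-0.0, 0.001, 0.001, 0.158, 0.012, 0.047] mm 41 deg 0.2
row [-0.0, 0.001, 0.001, 0.274, 0.012, 0.079] mm 71 deg 0.2
row [-0.0, 0.001, 0.001, 0.428, 0.013, 0.123] mm 111 deg 0.2
```

```bash
python3 -m inch '[[[0,0,0,0.04,0.012,0.012,1],[0,0,0,0.08,0.012,0.024,1],[0,0,0,0.12,0.012,0.036,1],[0,0,0,0.158,0.012,0.047,1],[0,0,0,0.195,0.012,0.057,1],[0,0,0,0.23,0.012,0.067,1],[0,0,0,0.274,0.012,0.079,1],[0,0,0,0.274,0.012,0.079,1]]]'; python3 - <<'E'
from wh import *
s=get_state(); t,x=tipnow(); print("tip",t.round(1),x.round(3),s["force"].round(1),s["moment"].round(2)); 
for b in (20,0):
    p,r=pose(-4,30,40,b,0); go(p,r)
E
```

```text
time_s: 18.05
tool_pos: [748.7, 23.0, 192.9]
eef_rot: [0.207, -0.023, 0.978, 0.004]
force: [-0.7, -0.1, -2.1]
opening: 18.0
finger_force: 60.1
tip [598.   16.1  53.3] [0.766 0.035 0.642] [-0.7 -0.1 -2.1] [0.03 0.58 0.06]
row [-0.0, -0.0, 0.0, 0.062, 0.002, 0.017] mm 16 deg 0.1
row [-0.0, -0.0, 0.0, 0.139, 0.002, 0.039] mm 36 deg 0.1
```

```bash
python3 -m inch '[[[0,0,0,0.03,0.002,0.008,1],[0,0,0,0.06,0.002,0.017,1],[0,0,0,0.09,0.002,0.025,1],[0,0,0,0.12,0.002,0.034,1],[0,0,0,0.139,0.002,0.039,1],[0,0,0,0.139,0.002,0.039,1],[0,0,0,0.139,0.002,0.039,1],[0,0,0,0.139,0.002,0.039,1],[0,0,0,0.139,0.002,0.039,1],[0,0,0,0.139,0.002,0.039,1]]]'; python3 - <<'E'
from wh import *
from bowl import bowlfit
s=get_state(); t,x=tipnow(); print("tip",t.round(1),x.round(3),s["force"].round(1),s["moment"].round(2),s["joint_pos"].round(2)); 
ds=cam("side"); dw=cam("wrist"); bowlfit(ds,None,(574.3,15.8),83,ref=108.5); bowlfit(cam("top"),None,(574.3,15.8),84,ref=108.5)
v=np.zeros((570,800,3),np.uint8); v[:456,:480]=cv2.convertScaleAbs(cv2.resize(ds["image"][160:274,280:400,::-1],(480,456),interpolation=cv2.INTER_CUBIC),alpha=1.7); v[:240,480:]=cv2.resize(dw["image"][:,:,::-1],(320,240)); cv2.imwrite("pics/f.png",v)
E
```

```text
time_s: 19.05
tool_pos: [723.1, 22.4, 171.8]
eef_rot: [0.209, -0.023, 0.978, 0.004]
force: [-0.5, -0.9, -0.8]
opening: 18.0
finger_force: 60.1
tip [572.9  15.4  31.6] [0.764 0.035 0.644] [-0.5 -0.9 -0.8] [-0.03  0.58 -0.03] [-0.24  0.49  0.2   1.82 -0.2   0.42  1.7 ]
bowl [576.4  15.8] 178 free (array([576.29493673,  15.7002284 ]), np.float64(108.18503459194528)) az hist [17 21 24 20 13 13 14  1  6 20 17 12] rms 1.24
bowl [575.7  15.8] 110 free (array([575.12844038,  15.14481822]), np.float64(109.50404953256523)) az hist [ 0  0  3 14  0  0  3 34 27 26  2  1] rms 1.03
```

View pics/f.png

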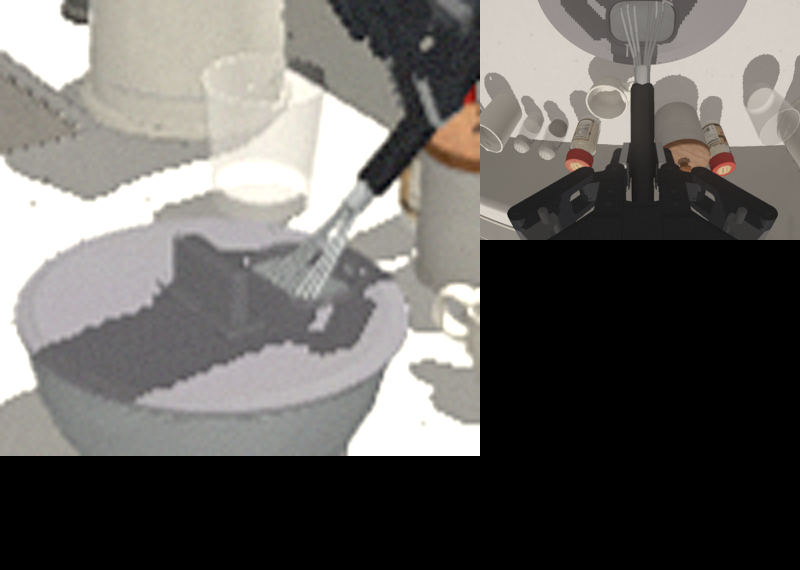

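The whisk enters through the middle of the opening: wires at ≈(310,285) in the side crop and centred in the opening at the top of the wrist view. The guard and bowl have not moved, the contact forces read about zero, and the tip is computed at (573,15,32). I'm handing in.

```bash
python3 -c "
from rig import *
print(hand_in())"
```

```text
the job is handed in; nothing more can be done
None
```

I handed the job in after about 19 s of the 64 s, with no verdict returned: the guard sits in the bowl's rim, let go, and the whisk is held through its opening with the tip at about the middle of the bowl, roughly 25 mm above the floor; I saw no sign of contact and did not disturb the glass or cup.

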